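# Let the stack lift down to the rollers with the pawl rod

### The job

Let the loaded deck of the stack lift down to the take-off rollers, to the last notch at which it is not yet below them, and leave it hanging on its pawl there. Take the rod from the tray and with it ease up the lifting finger of the pawl, gently and with nothing but the rod touching the lift, let the pawl drop back in at the right notch, and lay the rod back in its tray. Leave everything else where it stands.

Things in the scene. Friction and masses are not known exactly. Their poses are not given: they have to be found in the camera images.
- lift: Bolted-down stack lift. Origin on the bench under its rack's toothed face; local z up, local y from the pawl side (-y) to deck and rollers (+y). Grey base plate x -115..115, y -65..320, 12 mm thick; two columns (x +-62, y 22) under a crosshead 280 mm high; dashpot at x -92. A vertical rack, hooked teeth facing -y at 14 mm pitch, is fixed to the deck and held by a pawl.
- pawl_pin (a point): Pawl's pin, 151 mm above the bench, at local x 0, y -20 of the lift, same axes; on one 6 mm cheek plate at x -16. The dark steel pawl hangs from it, hooked nose 46 mm below in the rack; its tail runs level to -y for 20 mm and carries the lifting finger. Raising the finger swings the nose out; let go, spring and weight swing it back. The deck can rise past it, not sink.
- finger_screw (a point): Fixed point where the screw joining tail and finger is at rest: 20 mm from the pin to -y, same height. The finger, a flat steel strip 14 wide (x), 6 thick, centred here, runs 72 mm on to -y, then a 14 mm end curled up. It has been knocked up or down about the screw by as much as 0.22 rad and stays so: its underside, nominally 3 mm below this point, is unsure by 12 mm at 55 mm from here, 16 at 72.
- finger_mid (a point): Fixed point 55 mm beyond the screw (75 mm from the pin), 3 mm below the pin: nominal underside of the finger, a good place for the rod. Free space for 60 mm below and 200 mm out to -y. Lifting here takes 2 to 5 N. The nose is clear when the pawl has turned 0.16 rad (12 mm here), then 1.5 N hold it; at 0.19 rad (14 mm) it meets a hard stop. More than 8 N from the rod bends the finger for good.
- deck: The moving carriage: rack, aluminium deck plate 210 x 165 x 6 mm and on it a tray of twelve white cartons (0.7 to 1.4 kg in all). At the start its origin is 42 mm straight above the lift's; it moves only up and down, and rests 42, 28, 14, 0 or -14 mm above it (up to 1 mm less under load) as it hangs in successive notches, at -30 mm on its lower stop.
- deck_edge (a point): Middle of the deck's edge by the rollers, on its upper face, 120 mm above the deck's origin. With the pawl held clear the deck sinks by itself on its dashpot at 6 to 13 mm/s, the heavier the faster. When the pawl is let back while the deck sinks, its nose drops into the next tooth and stops the deck within 14 mm. At the start it stands 32 to 62 mm above the rollers.
- rollers: Take-off roller track on telescopic legs behind the deck, set to a different height each time: two aluminium rails with four grey rollers 208 mm long along x. Its origin is on the lift's axis, 120 mm below the tops of the rollers.
- roller_top (a point): Top of the first roller, beside the deck's edge: local y 224 of the lift, 100 to 130 mm above the bench. The right notch is the lowest at which deck_edge is not below this height, so 0 to 14 mm above it.
- rod: Pawl rod lying in the tray: black rubber handle of rectangular section 18 wide (x) x 80 long (y) x 24 mm high, from whose +y end a round steel rod 10 mm thick sticks out 80 mm, its axis 12 mm above the handle's underside. Origin at the centre of the handle's underside; local y points to the tip, which is at y = 120, z = 12 mm. 0.16 kg, centre of mass at about y = 20.
- tray: Fixed shallow grey plastic tray, outside 155 (x) x 270 (y) x 16 mm high, floor and walls 4 mm thick. Origin at the centre of its underside.
- leaflets_a: Bystander: banded stack of folded white leaflets, 75 x 125 x 42 mm. Origin at the centre of its underside.
- leaflets_b: Bystander: banded stack of folded white leaflets, 75 x 125 x 28 mm. Origin at the centre of its underside.
- carton_a: Bystander: white folding carton standing upright with its flap up, 52 x 30 x 105 mm. Origin at the centre of its underside.
- carton_b: Bystander: white folding carton lying flat, 105 x 52 x 30 mm. Origin at the centre of its underside.
- tape: Bystander: black desk tape dispenser, 75 x 150 x 94 mm. Origin at the centre of its underside.
- scanner: Bystander: white and grey hand-held code reader lying down, 38 x 165 x 38 mm. Origin at the centre of its underside.
- labels: Bystander: roll of white labels standing on its end, 96 mm across, 50 mm tall. Origin at the centre of its underside.
There are look-alikes about, which are no part of the job. Several things have the shape of the rod; the one meant has the colours described above.

How it is judged:
On the way, in this order (a step that is already met when the one before it is completed fails the run):
1. the rod is held up out of the tray (contact force between the fingers and rod above 1 N and height (world z) of rod above 0.05 m), for 0.2 s.
2. the rod lifts the pawl's finger: it presses on the lift (contact force between rod and lift above 0.5 N), for 0.1 s.
3. the deck hangs still at the rollers' height or less than a notch above it (4 mm below to 17 mm above), with the rod clear of the lift (z of deck_edge in the frame of roller_top between -0.004 and 0.017 m and linear speed of deck below 0.002 m/s and contact force between rod and lift below 0.1 N), for 0.5 s.
At the end, for the whole second after the job is handed in: The deck's edge is at most 4 mm below and 17 mm above the roller tops, hanging still on the pawl; the rod lies flat on its underside in the tray (origin within 60 mm of the tray's centre in x, 110 mm in y, at most 12 mm above the tray's underside, tilt under 0.15 rad), released and still (z of deck_edge in the frame of roller_top between -0.004 and 0.017 m and linear speed of deck below 0.002 m/s and linear speed of rod below 0.01 m/s and x of rod in the frame of tray between -0.06 and 0.06 m and y of rod in the frame of tray between -0.11 and 0.11 m and z of rod in the frame of tray below 0.012 m and angle between rod's own z axis and vertical below 0.15 rad); the robot touches nothing.
It fails at once if the rod presses on the lift with more than 8 N (contact force between rod and lift above 8 N).
It fails at once if the fingers or the arm touch the lift (contact force between any of the fingers, the arm and lift above 0.5 N).
It fails at once if a bystander is shifted by more than 20 mm (distance of any of leaflets_a, leaflets_b, carton_a, carton_b, tape, scanner, labels from where it was at the start of the episode above 0.02 m).
It also fails if it takes over 67 s, if anything falls off the work surface, if the arm or the gripper's body presses on something with over 40 N, if the wrist force passes 120 N, or if a joint passes its speed limit or range.

### The arm

A 6-joint arm with a two-finger parallel gripper is mounted at the origin on the work surface. World frame = base frame: x ahead of the robot, y to its left, z up, the work surface at z = 0. Lengths are in m, angles in rad, forces in N, time in s.
With the tool pointing down it reaches from about 0.3 to 0.875 m from the base axis. Payload 6.4 kg.
Tool frame: the origin (TCP) lies between the finger pads; the fingertips stand ctrl.tip_extent ahead of it and the grasp point (between the pads) is the TCP (ctrl.tip_extent is the distance from the TCP to the fingertips, in m); z points along the fingers, y is the line along which they close (so a half turn about z gives the same grasp; the last joint's range is limited). The gripper opens to 85 mm and grips with 20 to 120 N. Pads are 22 mm wide; open, the fingers measure 114 mm over their backs; the gripper's body (76 mm by 85 mm) begins 54 mm behind the grasp point. The pads swing forward as they close: fully open they stand 13 mm farther back than shut.
Start: joints at [-1.336, 0.181, 1.607, -0, 1.354, -0.206], TCP at [0.245, -0.52, 0.226] pointing down, gripper open.
Joint ranges: [-2.99, 2.99], [-0.89, 2.07], [0.3, 2.58], [-1.14, 4.28], [0, 2.63], [-3.12, 3.12]. Speed limits (rad/s): [2.57, 2.57, 3.01, 3.14, 3.14, 3.14].

### API

Orientations are given as a unit quaternion [w, x, y, z].
In Python, from bench import ctrl gives the robot as it stands.
- The arm moves only by the tool send_rows, never from a script. Its arguments are lists of equal length, an entry for each row: "dr": the turn, a rotation vector about the tool's x, y, z in units of 6 degrees (1.0 is 6 degrees), a list of three; "xyz": the shift along the tool's x, y, z in cm, a list of three; "jaw": the opening in per cent of the stroke, from 0 (shut) to 100 (fully open). In form: {"dr": [[wx, wy, wz], ...], "xyz": [[dx, dy, dz], ...], "jaw": [jaw, ...]}. A call has exactly 8 rows; each row is the pose to reach, as a shift and turn from the pose commanded when the call began, along the tool's axes at that moment; what a row does not reach only later rows make up. A row lasts 1/8 s, in which the tool goes at most 62.5 mm and 10.7 degrees, less where a joint would pass 70% of its speed; a pose out of reach is approached as far as the arm can. A call with a gripper value outside its range is refused whole. The fingers move at their own pace and stop on an object; the grip force is fixed at half the most. Time passes only in rows, so rows that repeat a pose let the fingers close, or fill a call up. It gives the time, the measured TCP pose, the force, the opening and the grip force at its end, in the units of the state.
- ctrl.get_obs(): the state, without advancing time (a new reading comes with each control period).
- ctrl.camera(name): name is "scene" or "top" or "wrist"; returns the picture (400x640x3 uint8, red, green, blue); there is no depth.
- ctrl.calibration(name): a dict with "camera_matrix" (3x3 intrinsics, pixels), "world_from_camera" (4x4, takes a point from camera to world coordinates). Camera axes: x right, y up, looking along -z (the intrinsics and any distortion apply to the point x, -y, -z); pixel columns grow to the right and rows downward; lengths in m; the calibration is good to about 2 mm. A picture is of the moment at which its call begins: read the wrist's pose just before it. calibration takes no time and is no camera call; for the wrist camera it gives the pose at the moment of the call.
- ctrl.hand_in(): hands the job in; it is judged then, once.
The state is a dict: "time_s": time; "q": joint angles; "dq": joint speeds; "joint_efforts": joint torques, N m; "eef_pos": TCP position; "eef_rot": TCP orientation; "wrist_force": force on the tool from outside, world axes, zero at the start; "torque": the same for the moment, N m; "opening": opening from 0.0 (shut) to 1.0 (fully open); "grasp_force": force on a finger pad.
Only numpy, scipy, OpenCV 4.12 (cv2) and the standard library are available. Lean on these libraries where they do the work, as an engineer would, in place of code of your own. Each camera call takes 0.05 s, during which the arm holds its last target. There are 200 camera calls.

## Working session

There is one attempt and no reset: what is moved stays moved. The work goes in short steps, Python scripts to look and compute and a tool call to move; the robot and the scene stay as the last step left them, time stands still between calls to the robot, and variables do not carry over. Pictures are saved under pics/ and viewed, at most 10 in all, crops included, and the job is handed in when it is done.

Besides the shell and the picture viewer there is one more tool, called after "Request:" in YAML: its name, and indented under it one key for each argument. send_rows: Moves the arm, as the interface text tells. Its arguments: {"type":"object","properties":{"dr":{"type":"array","items":{"type":"array","items":{"type":"number"}}},"xyz":{"type":"array","items":{"type":"array","items":{"type":"number"}}},"jaw":{"type":"array","items":{"type":"number"}}},"required":["dr","xyz","jaw"]}

```bash
mkdir -p pics; python3 - <<'E'
from bench import ctrl
import cv2
o=ctrl.get_obs();print(o, ctrl.tip_extent)
for n in("scene","top"):
    im=ctrl.camera(n);cv2.imwrite(f"pics/{n}0.png",im[:,:,::-1])
    c=ctrl.calibration(n);print(n,c)
E
```

```text
{'time_s': 0.0, 'q': array([-1.33633810e+00,  1.81554221e-01,  1.60801193e+00, -4.34220786e-05,
        1.35383479e+00, -2.06297525e-01]), 'dq': array([ 0.00063394,  0.00082847, -0.00011134, -0.00126489,  0.00015485,
       -0.00185419]), 'joint_efforts': array([ 1.40079883e-03, -4.44866860e+01, -3.51339483e+01, -3.84492305e-04,
        9.04290006e-03,  8.66213895e-06]), 'eef_pos': array([ 0.2451754 , -0.51947   ,  0.22517488]), 'eef_rot': array([-9.03754525e-04,  9.75813491e-01,  2.18602867e-01, -3.39259369e-05]), 'wrist_force': array([-0.12845625,  0.37904523,  0.36099666]), 'torque': array([-0.01436738, -0.02050823,  0.00783574]), 'grasp_force': 0.0, 'opening': 1.0023663143807116} 0.019
scene {'camera_matrix': array([[374.09926058,   0.        , 316.99815217],
       [  0.        , 374.09926058, 190.77995718],
       [  0.        ,   0.        ,   1.        ]]), 'world_from_camera': array([[ 0.10568392, -0.78835541,  0.60607479,  1.17062224],
       [ 0.99437593,  0.07956302, -0.06990163, -0.13234816],
       [ 0.00688619,  0.61005366,  0.79233018,  1.04137005],
       [ 0.        ,  0.        ,  0.        ,  1.        ]])}
top {'camera_matrix': array([[476.65263878,   0.        , 325.4032784 ],
       [  0.        , 476.65263878, 200.83429549],
       [  0.        ,   0.        ,   1.        ]]), 'world_from_camera': array([[ 1.50949476e-02,  9.96814094e-01, -7.83186151e-02,
         3.72166504e-01],
       [-9.99885437e-01,  1.51363504e-02, -6.50017359e-05,
        -7.36852993e-02],
       [ 1.12066335e-03,  7.83106238e-02,  9.96928378e-01,
         1.46457583e+00],
       [ 0.00000000e+00,  0.00000000e+00,  0.00000000e+00,
         1.00000000e+00]])}
```

View pics/scene0.png

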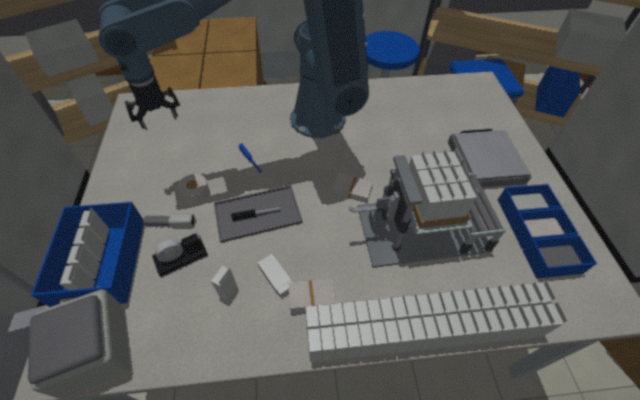

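View pics/top0.png

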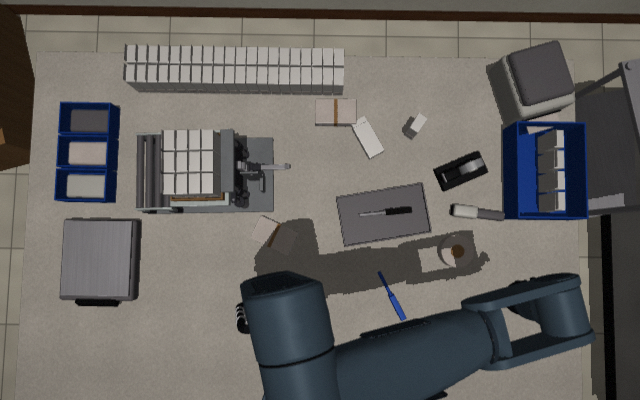

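Scene: the lift is at top-image (205,170) with its finger at (285,166). The tray is at (383,213), with the rod's handle at (398,211) and its tip at (360,213). I'll enlarge these.

```bash
python3 - <<'E'
import cv2,numpy as np
t=cv2.imread("pics/top0.png");s=cv2.imread("pics/scene0.png")
def c(im,x0,y0,w,h,W,H):return cv2.resize(im[y0:y0+h,x0:x0+w],(W,H),interpolation=cv2.INTER_CUBIC)
a=c(t,130,120,170,100,800,470) # lift top  x4.706
b=c(t,330,175,105,75,420,300) if 0 else None
cv2.imwrite("pics/c1.png",np.vstack([c(t,130,125,170,95,510,285),c(t,330,180,170,70,510,210)]))
cv2.imwrite("pics/c2.png",np.vstack([c(s,345,145,160,120,640,480),c(s,210,180,160,30,640,120)]))
cv2.imwrite("pics/c2.png",np.hstack([c(s,345,145,160,120,480,360),c(s,210,180,100,120,300,360)]))
E
```

```text
(no output)
```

View pics/c1.png

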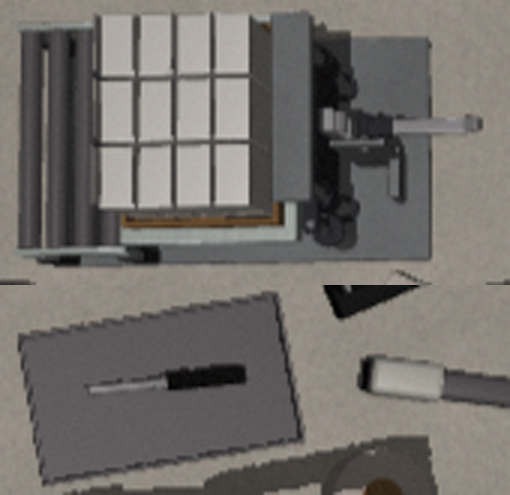

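View pics/c2.png

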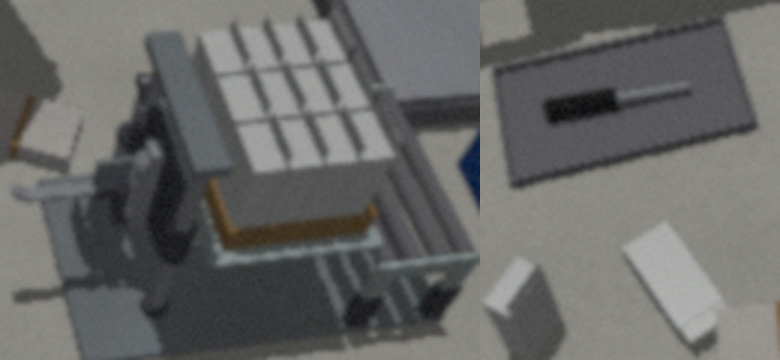

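The crops give the lift base corners, the finger end (top 290,166; scene about 351,209), the rod tip, the handle ends and the tray corners. Next I compute positions.

```bash
cat > h.py <<'E'
import numpy as np
from bench import ctrl
def ray(n,uv,cal=None):
    c=cal or ctrl.calibration(n);K=c["camera_matrix"];T=c["world_from_camera"]
    d=np.array([(uv[0]-K[0,2])/K[0,0],-(uv[1]-K[1,2])/K[1,1],-1.]);d=T[:3,:3]@d
    return T[:3,3],d/np.linalg.norm(d)
def atz(n,uv,z,cal=None):
    o,d=ray(n,uv,cal);return o+d*(z-o[2])/d[2]
def tri(rays):
    A=sum(np.eye(3)-np.outer(d,d) for o,d in rays);b=sum((np.eye(3)-np.outer(d,d))@o for o,d in rays)
    p=np.linalg.solve(A,b);return p,[np.linalg.norm((np.eye(3)-np.outer(d,d))@(p-o)) for o,d in rays]
E
python3 - <<'E'
from h import *
np.set_printoptions(precision=4,suppress=True)
L=lambda X,Y:(130+X/3,125+Y/3)
T=lambda X,Y:(330+X/3,180+(Y-285)/3)
S=lambda X,Y:(345+X/3,145+Y/3)
R=lambda X,Y:(210+(X-480)/3,180+Y/3)
print("base",atz("top",L(431,259),.012),atz("top",L(430,38),.012),"scene",atz("scene",S(45,197),.012),atz("scene",S(80,357),.012))
print("tray",[atz("top",T(*p),.016) for p in((20,338),(277,292),(301,440),(44,483))])
print("tray scene",[atz("scene",R(*p),.016) for p in((497,70),(720,22),(755,125),(514,184))])
print("rod top",atz("top",T(88,389),.016),atz("top",T(167,380),.028),atz("top",T(245,373),.028))
print("tri tip",tri([ray("top",T(88,389)),ray("scene",R(690,89))]),"hend",tri([ray("top",T(245,374)),ray("scene",R(546,112))]),"hfront",tri([ray("top",T(167,380)),ray("scene",R(617,98))]))
print("finger end",tri([ray("top",L(481,123)),ray("scene",S(18,191))]))
# deck corner low x/right at rollers seen in scene & height guesses
for z in(.1,.115,.13):print(z,"railnear",atz("scene",S(473,255),z),atz("top",L(20,250),z))
print("deck corner",atz("scene",S(381,236),.162))
E
```

```text
base [0.4518 0.0838 0.012 ] [0.6795 0.0902 0.012 ] scene [0.481  0.0925 0.012 ] [0.6774 0.0933 0.012 ]
tray [array([ 0.4962, -0.1078,  0.016 ]), array([ 0.5472, -0.3692,  0.016 ]), array([ 0.397 , -0.3933,  0.016 ]), array([ 0.3498, -0.1339,  0.016 ])]
tray scene [array([ 0.4051, -0.3867,  0.016 ]), array([ 0.3618, -0.1338,  0.016 ]), array([ 0.5073, -0.1049,  0.016 ]), array([ 0.5546, -0.3606,  0.016 ])]
rod top [ 0.4453 -0.1774  0.016 ] [ 0.455 -0.256  0.028] [ 0.4632 -0.3344  0.028 ]
tri tip (array([ 0.4459, -0.1756,  0.0065]), [np.float64(0.002488883162305192), np.float64(0.0024888831623052303)]) hend (array([ 0.4633, -0.3345,  0.0104]), [np.float64(0.003036660655081207), np.float64(0.0030366606550811933)]) hfront (array([ 0.4558, -0.2555,  0.0149]), [np.float64(0.002096168584327328), np.float64(0.0020961685843271915)])
finger end (array([0.5704, 0.0301, 0.1602]), [np.float64(0.005486447450284372), np.float64(0.005486447450284358)])
0.1 railnear [0.6508 0.4803 0.1   ] [0.4496 0.4671 0.1   ]
0.115 railnear [0.6591 0.4706 0.115 ] [0.4487 0.4611 0.115 ]
0.13 railnear [0.6673 0.4608 0.13  ] [0.4479 0.4552 0.13  ]
deck corner [0.6564 0.363  0.162 ]
```

```bash
cat >> h.py <<'E'
from scipy.spatial.transform import Rotation as Ro
def rot(o): w,x,y,z=o["eef_rot"];return Ro.from_quat([x,y,z,w])
def Rdes(yaw,pitch=0):
    # tool y along rod-x (heading yaw), tool z down, rod y = tool x ; pitch = rod tip up
    b=Ro.from_matrix(np.array([[0,1,0],[1,0,0],[0,0,-1.]]).T)
    return Ro.from_euler("z",yaw)*Ro.from_euler("x",pitch)*b
def goal(p,yaw,pitch=0):
    o=ctrl.get_obs();R=rot(o);np.set_printoptions(precision=3,suppress=True)
    print("t",o["time_s"],"pos",o["eef_pos"],"F",o["wrist_force"],"xyz",R.inv().apply(np.array(p)-o["eef_pos"])*100,"dr",np.degrees((R.inv()*Rdes(yaw,pitch)).as_rotvec())/6)
E
python3 -c "
from h import *
goal([.459,-.295,.2],.112)
c=ctrl.calibration('wrist');print(c)"
```

```text
t 0.1 pos [ 0.245 -0.52   0.225] F [-0.79   0.858 -0.447] xyz [ 28.913 -11.184   2.555] dr [ -0.011  -0.012 -11.86 ]
{'camera_matrix': array([[343.288,   0.   , 322.073],
       [  0.   , 343.288, 198.171],
       [  0.   ,   0.   ,   1.   ]]), 'world_from_camera': array([[ 0.427,  0.856,  0.292,  0.321],
       [-0.904,  0.404,  0.138, -0.485],
       [ 0.   , -0.323,  0.946,  0.374],
       [ 0.   ,  0.   ,  0.   ,  1.   ]])}
```

Request:
send_rows:
  dr:
    - [0,0,-1.7]
    - [0,0,-3.4]
    - [0,0,-5.1]
    - [0,0,-6.8]
    - [0,0,-8.5]
    - [0,0,-10.2]
    - [0,0,-11.86]
    - [0,0,-11.86]
  xyz:
    - [4.1,-1.6,0.4]
    - [8.3,-3.2,0.7]
    - [12.4,-4.8,1.1]
    - [16.5,-6.4,1.5]
    - [20.7,-8,1.8]
    - [24.8,-9.6,2.2]
    - [28.9,-11.2,2.5]
    - [28.9,-11.2,2.5]
  jaw: [100,100,100,100,100,100,100,100]

```text
time_s: 1.1
eef_pos: [0.4601, -0.2928, 0.2003]
eef_rot: [-0.001, 0.665, 0.747, 0.0]
wrist_force: [-1.1, -0.6, -0.3]
opening: 0.999
grasp_force: 0.0
```

```bash
python3 - <<'E'
from h import *
import cv2,pickle
goal([.459,-.295,.2],.112)
c=ctrl.calibration('wrist');im=ctrl.camera('wrist')[:,:,::-1];cv2.imwrite("pics/w1.png",im);pickle.dump(c,open("w1.pkl","wb"))
E
```

```text
t 1.1 pos [ 0.46  -0.293  0.2  ] F [-1.085 -0.595 -0.328] xyz [-0.203 -0.139  0.035] dr [-0.005 -0.015  0.047]
```

View pics/w1.png

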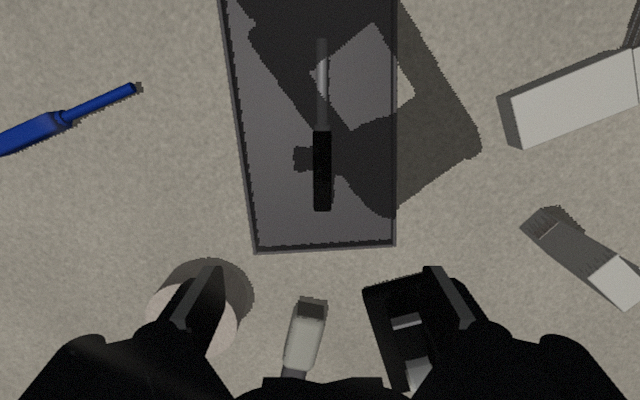

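```bash
python3 - <<'E'
from h import *
import pickle
c=pickle.load(open("w1.pkl","rb"))
tip=atz(0,(321,38),.016,c);f=atz(0,(322,131),.028,c);b=atz(0,(322,210),.022,c)
print(tip,f,b,"tri f",tri([ray(0,(322,131),c),ray("top",(385.7,211.7))]))
d=tip-b;yaw=np.arctan2(-d[0],d[1]);print("yaw",yaw,np.linalg.norm(d))
u=np.array([-np.sin(yaw),np.cos(yaw),0])
o=(tip-u*.12);print("origin",o)
p=o+u*.005;goal([p[0],p[1],.026],yaw)
E
```

```text
[ 0.44589514 -0.17529273  0.016     ] [ 0.45610527 -0.25437789  0.028     ] [ 0.46551065 -0.33428516  0.022     ] tri f (array([ 0.45679342, -0.2598862 , -0.00752514]), [np.float64(0.0006876353970849282), np.float64(0.0006876353970849407)])
yaw 0.12275358606687434 0.16031019828344192
origin [ 0.4605886  -0.29438976  0.016     ]
t 1.15 pos [ 0.459 -0.294  0.201] F [0.066 0.373 0.343] xyz [ 0.455  0.134 17.457] dr [-0.008 -0.007 -0.086]
```

Request:
send_rows:
  dr:
    - [0,0,-0.09]
    - [0,0,-0.09]
    - [0,0,-0.09]
    - [0,0,-0.09]
    - [0,0,-0.09]
    - [0,0,-0.09]
    - [0,0,-0.09]
    - [0,0,-0.09]
  xyz:
    - [0.4,0.1,5]
    - [0.4,0.1,9]
    - [0.4,0.1,13]
    - [0.4,0.1,16]
    - [0.4,0.1,17.4]
    - [0.4,0.1,17.4]
    - [0.4,0.1,17.4]
    - [0.4,0.1,17.4]
  jaw: [60,60,60,60,60,60,0,0]

```text
time_s: 2.15
eef_pos: [0.4603, -0.2922, 0.0285]
eef_rot: [0.001, 0.663, 0.749, -0.0]
wrist_force: [0.4, -0.5, 0.1]
opening: 0.18
grasp_force: 0.0
```

Request:
send_rows:
  dr:
    - [0,0,0]
    - [0,0,0]
    - [0,0,0]
    - [0,0,0]
    - [0,0,0]
    - [0,0,0]
    - [0,0,0]
    - [0,0,0]
  xyz:
    - [0,0,0]
    - [0,0,0]
    - [0,0,0]
    - [0,0,0]
    - [0,0,-1]
    - [0,0,-4]
    - [0,0,-8]
    - [0,0,-10]
  jaw: [0,0,0,0,0,0,0,0]

```text
time_s: 3.15
eef_pos: [0.4605, -0.2923, 0.1302]
eef_rot: [0.002, 0.663, 0.749, -0.0]
wrist_force: [-0.1, 0.4, -0.2]
opening: -0.003
grasp_force: 0.0
```

```bash
python3 - <<'E'
from h import *
import cv2,pickle
goal([.459,-.295,.2],.1228)
c=ctrl.calibration('wrist');im=ctrl.camera('wrist')[:,:,::-1];cv2.imwrite("pics/w2.png",im);pickle.dump(c,open("w2.pkl","wb"))
E
```

```text
t 3.15 pos [ 0.46  -0.292  0.13 ] F [-0.11   0.407 -0.238] xyz [-0.272 -0.163 -6.977] dr [ 0.023  0.029 -0.013]
```

View pics/w2.png

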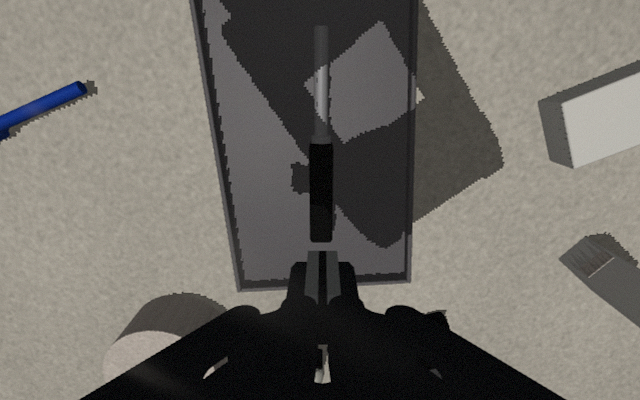

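```bash
python3 - <<'E'
from h import *
import pickle
a=pickle.load(open("w1.pkl","rb"));b=pickle.load(open("w2.pkl","rb"))
for n,p,q in(("tip",(321,38),(321,26)),("front",(322,131),(321,143)),("back",(322,210),(321,241))):
    print(n,tri([ray(0,p,a),ray(0,q,b)]),atz(0,q,.02,b))
print(a["world_from_camera"],b["world_from_camera"])
E
```

```text
tip (array([ 0.44609378, -0.17499707,  0.01326966]), [np.float64(0.00024207767159587263), np.float64(0.00024207767159579064)]) [ 0.4464461  -0.17587314  0.02      ]
front (array([ 0.45642672, -0.2576998 ,  0.00361712]), [np.float64(5.304033460117312e-05), np.float64(5.304033460110126e-05)]) [ 0.45603424 -0.25484     0.02      ]
back (array([ 0.4652918 , -0.33170804,  0.02878863]), [np.float64(7.953637667434553e-05), np.float64(7.95363766743687e-05)]) [ 0.46588835 -0.33599749  0.02      ]
[[ 9.93130160e-01 -1.10880228e-01 -3.73906363e-02  4.51186130e-01]
 [ 1.17013969e-01  9.39787890e-01  3.21101936e-01 -2.10779496e-01]
 [-4.64588785e-04 -3.23271244e-01  9.46306233e-01  3.48718672e-01]
 [ 0.00000000e+00  0.00000000e+00  0.00000000e+00  1.00000000e+00]] [[ 0.99258223 -0.11404298 -0.04212728  0.45067635]
 [ 0.12155029  0.93789948  0.32491552 -0.20965162]
 [ 0.00245682 -0.32762595  0.94480432  0.27821018]
 [ 0.          0.          0.          1.        ]]
```

```bash
python3 - <<'E'
from h import *
import pickle
b=pickle.load(open("w2.pkl","rb"));K=b["camera_matrix"];T=np.linalg.inv(b["world_from_camera"])
for d in(0,.01,.019,.03):
    p=T@np.array([.4605,-.2923,.1302-d,1]);print(d,K[0,0]*p[0]/-p[2]+K[0,2],K[1,2]-K[1,1]*p[1]/-p[2])
for z in (.004,.016,.028):
    p=T@np.array([.4605,-.2923,z,1]);print(z,K[0,0]*p[0]/-p[2]+K[0,2],K[1,2]-K[1,1]*p[1]/-p[2])
E
```

```text
0 320.7193529682334 260.0957229225648
0.01 320.74400487974555 250.41172971587588
0.019 320.7640394272825 242.54157237928007
0.03 320.7861587564797 233.85245171705446
0.004 320.9111788717402 184.74088703008312
0.016 320.90009512515053 189.09490747295254
0.028 320.8880581796811 193.82337236694536
```

Request:
send_rows:
  dr:
    - [0,0,0]
    - [0,0,0]
    - [0,0,0]
    - [0,0,0]
    - [0,0,0]
    - [0,0,0]
    - [0,0,0]
    - [0,0,0]
  xyz:
    - [0,0,0]
    - [0,0,0]
    - [0,0,0]
    - [0,0,2]
    - [0,0,6]
    - [0,0,9]
    - [0,0,10]
    - [0,0,10.3]
  jaw: [45,45,45,45,45,45,45,45]

```text
time_s: 4.2
eef_pos: [0.4593, -0.2912, 0.0236]
eef_rot: [-0.001, 0.663, 0.749, 0.0]
wrist_force: [0.4, -0.7, 0.2]
opening: 0.45
grasp_force: 0.0
```

```bash
python3 - <<'E'
from h import *
import cv2,pickle
o=ctrl.get_obs();print(o["eef_pos"],o["wrist_force"],o["opening"])
im=ctrl.camera('wrist')[:,:,::-1];cv2.imwrite("pics/w3.png",im[100:400,160:480])
E
```

```text
[ 0.45930852 -0.29120589  0.02363328] [ 0.36453874 -0.70566613  0.17670935] 0.44977574139927023
```

View pics/w3.png

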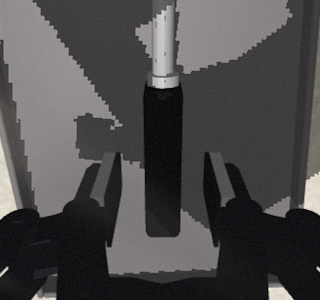

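Request:
send_rows:
  dr:
    - [0,0,0]
    - [0,0,0]
    - [0,0,0]
    - [0,0,0]
    - [0,0,0]
    - [0,0,0]
    - [0,0,0]
    - [0,0,0]
  xyz:
    - [0,0,0]
    - [0,0,0]
    - [0,0,0]
    - [0,0,0]
    - [0,0,0]
    - [0,0,0]
    - [0,0,0]
    - [0,0,0]
  jaw: [30,25,20,15,15,15,15,15]

```text
time_s: 5.25
eef_pos: [0.4595, -0.2913, 0.0241]
eef_rot: [-0.0, 0.663, 0.749, 0.0]
wrist_force: [-1.0, 0.4, 0.9]
opening: 0.151
grasp_force: 0.0
```

Request:
send_rows:
  dr:
    - [0,0,0]
    - [0,0,0]
    - [0,0,0]
    - [0,0,0]
    - [0,0,0]
    - [0,0,0]
    - [0,0,0]
    - [0,0,0]
  xyz:
    - [0,0,0]
    - [0,0,0]
    - [0,0,0]
    - [0,0,0.2]
    - [0,0,0.4]
    - [0,0,0.6]
    - [0,0,0.7]
    - [0,0,0.8]
  jaw: [40,40,40,35,35,35,35,35]

```text
time_s: 6.25
eef_pos: [0.4595, -0.2914, 0.016]
eef_rot: [-0.0, 0.663, 0.749, 0.0]
wrist_force: [0.4, -0.2, 0.4]
opening: 0.352
grasp_force: 0.0
```

Request:
send_rows:
  dr:
    - [0,0,0]
    - [0,0,0]
    - [0,0,0]
    - [0,0,0]
    - [0,0,0]
    - [0,0,0]
    - [0,0,0]
    - [0,0,0]
  xyz:
    - [0,0,0]
    - [0,0,0]
    - [0,0,0]
    - [0,0,0]
    - [0,0,0]
    - [0,0,0]
    - [0,0,0]
    - [0,0,0]
  jaw: [28,24,20,16,15,15,15,15]

```text
time_s: 7.25
eef_pos: [0.4597, -0.2915, 0.0164]
eef_rot: [0.0, 0.663, 0.749, 0.0]
wrist_force: [-2.2, 1.2, 5.3]
opening: 0.181
grasp_force: 59.1
```

Grasped: the opening is 0.18 and the force 59 N. Next I lift the rod and carry it to a spot overlooking the finger.

Request:
send_rows:
  dr:
    - [0,0,0]
    - [0,0,0]
    - [0,0,0]
    - [0,0,0]
    - [0,0,0]
    - [0,0,0.3]
    - [0,0,0.7]
    - [0,0,1.03]
  xyz:
    - [0,0,-1]
    - [0,0,-4]
    - [0,0,-8]
    - [0,0,-13]
    - [2,0.6,-18]
    - [6,2,-22]
    - [10,3,-26]
    - [14,4,-30]
  jaw: [5,5,5,5,5,5,5,5]

```text
time_s: 8.25
eef_pos: [0.4818, -0.1462, 0.3175]
eef_rot: [0.0, 0.703, 0.711, 0.0]
wrist_force: [-0.2, 0.0, -1.7]
opening: 0.177
grasp_force: 58.8
```

```bash
python3 -c "
from h import *
goal([.50,-.03,.36],.015);o=ctrl.get_obs();print(o['opening'],o['grasp_force'])"
```

```text
t 8.25 pos [ 0.482 -0.146  0.317] F [-0.231  0.04  -1.702] xyz [11.594  1.956 -4.254] dr [ 0.001  0.    -0.029]
0.17688898849232704 58.848620653152466
```

Request:
send_rows:
  dr:
    - [0,0,0]
    - [0,0,0]
    - [0,0,0]
    - [0,0,0]
    - [0,0,0]
    - [0,0,0]
    - [0,0,0]
    - [0,0,0]
  xyz:
    - [3,0.5,-2]
    - [6,1,-3]
    - [9,1.5,-4.2]
    - [11.6,2,-4.2]
    - [11.6,2,-4.2]
    - [11.6,2,-4.2]
    - [11.6,2,-4.2]
    - [11.6,2,-4.2]
  jaw: [5,5,5,5,5,5,5,5]

```text
time_s: 9.25
eef_pos: [0.5005, -0.032, 0.3579]
eef_rot: [-0.0, 0.703, 0.711, -0.0]
wrist_force: [0.1, -1.1, -1.5]
opening: 0.185
grasp_force: 58.9
```

```bash
cat >> h.py <<'E'
import cv2,pickle
def snap(n):
    c=ctrl.calibration('wrist');cv2.imwrite(f"pics/{n}.png",ctrl.camera('wrist')[:,:,::-1]);pickle.dump(c,open(n+".pkl","wb"))
E
python3 -c "
from h import *
goal([.567,.36,.36],.015);snap('f')"
```

```text
t 9.25 pos [ 0.501 -0.032  0.358] F [ 0.137 -1.053 -1.531] xyz [39.114  7.131 -0.21 ] dr [-0.003  0.    -0.025]
```

Request:
send_rows:
  dr:
    - [0,0,0]
    - [0,0,0]
    - [0,0,0]
    - [0,0,0]
    - [0,0,0]
    - [0,0,0]
    - [0,0,0]
    - [0,0,0]
  xyz:
    - [5,1,-1.2]
    - [10,2,-1.2]
    - [16,3,-1.2]
    - [22,4,-1.2]
    - [28,5,-1.2]
    - [34,6,-1.2]
    - [38,7,-1.2]
    - [39,7,-1.2]
  jaw: [5,5,5,5,5,5,5,5]

```text
time_s: 10.3
eef_pos: [0.5653, 0.3616, 0.3688]
eef_rot: [-0.0, 0.701, 0.713, -0.001]
wrist_force: [1.3, -1.2, -1.8]
opening: 0.183
grasp_force: 59.0
```

```bash
python3 -c "
from h import *
goal([.567,.54,.37],.015);snap('r1')"
```

```text
t 10.3 pos [0.565 0.362 0.369] F [ 1.265 -1.228 -1.797] xyz [17.831  0.457 -0.125] dr [-0.014  0.003  0.008]
```

Request:
send_rows:
  dr:
    - [0,0,0]
    - [0,0,0]
    - [0,0,0]
    - [0,0,0]
    - [0,0,0]
    - [0,0,0]
    - [0,0,0]
    - [0,0,0]
  xyz:
    - [4,0,0]
    - [8,0,0]
    - [12,0,0]
    - [16,0,0]
    - [18,0,0]
    - [18,0,0]
    - [18,0,0]
    - [18,0,0]
  jaw: [5,5,5,5,5,5,5,5]

```text
time_s: 11.35
eef_pos: [0.5636, 0.5381, 0.3707]
eef_rot: [0.0, 0.703, 0.711, 0.0]
wrist_force: [0.1, -0.1, -2.1]
opening: 0.189
grasp_force: 59.0
```

```bash
python3 -c "
from h import *
goal([.567,-.16,.37],.015);snap('r2')
f,a,b=[cv2.imread(f'pics/{n}.png') for n in('f','r1','r2')]
g=lambda i:cv2.convertScaleAbs(i,alpha=1.6,beta=10)
cv2.imwrite('pics/m.png',np.vstack([np.hstack([g(a[0:300,120:520]),g(b[0:300,120:520])]),np.hstack([g(f[0:300,240:640]),g(b[100:400,120:520])])]))"
```

```text
t 11.35 pos [0.564 0.538 0.371] F [ 0.051 -0.088 -2.087] xyz [-69.805  -0.485   0.075] dr [ 0.004  0.001 -0.031]
```

View pics/m.png

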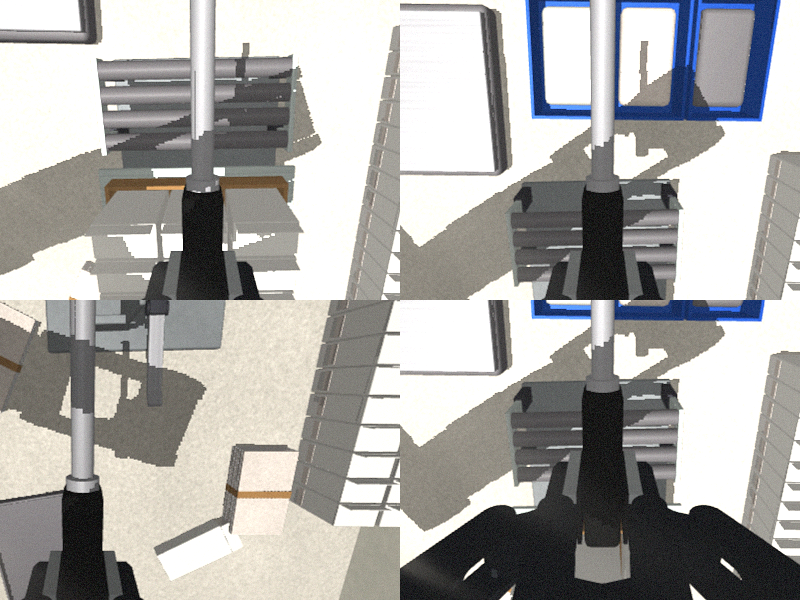

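The montage shows the rollers at r1 rows 58–150 with the deck edge near row 168, and at r2 rows 210–280. The finger end is at f (395,105). Next I take edge profiles.

```bash
python3 - <<'E'
import cv2,numpy as np
a=cv2.imread('pics/r1.png',0);b=cv2.imread('pics/r2.png',0)
for im,c0,c1,r0,r1 in((a,230,240,45,215),(b,238,246,170,325)):
    p=im[r0:r1,c0:c1].mean(1).astype(int);print(r0,p.tolist())
E
```

```text
45 [168, 168, 168, 167, 168, 170, 170, 171, 170, 171, 169, 171, 173, 167, 146, 104, 59, 66, 73, 78, 82, 86, 91, 97, 107, 112, 105, 98, 91, 84, 82, 78, 70, 65, 53, 27, 81, 153, 148, 147, 132, 75, 59, 70, 77, 80, 84, 90, 95, 101, 110, 110, 97, 92, 86, 83, 78, 73, 61, 79, 133, 153, 152, 153, 150, 108, 50, 64, 73, 77, 83, 88, 93, 101, 109, 111, 100, 91, 87, 83, 77, 73, 59, 43, 41, 42, 57, 54, 51, 49, 65, 71, 76, 80, 85, 91, 102, 104, 91, 85, 58, 52, 41, 39, 37, 46, 71, 81, 79, 79, 81, 82, 83, 80, 82, 80, 82, 80, 79, 81, 82, 82, 81, 72, 68, 77, 79, 79, 79, 78, 74, 75, 81, 74, 51, 44, 44, 42, 43, 44, 43, 43, 50, 50, 48, 52, 55, 59, 63, 67, 68, 73, 75, 79, 82, 83, 84, 84, 84, 83, 84, 84, 84, 84, 83, 84, 83, 84, 84, 84]
170 [171, 171, 170, 172, 173, 173, 167, 140, 128, 114, 109, 78, 73, 67, 65, 67, 63, 51, 44, 36, 31, 26, 20, 18, 18, 19, 19, 21, 21, 23, 32, 41, 41, 41, 41, 39, 44, 42, 42, 44, 46, 44, 45, 38, 41, 42, 43, 44, 44, 46, 48, 46, 46, 45, 44, 44, 41, 46, 67, 83, 77, 52, 41, 43, 45, 46, 46, 48, 49, 50, 49, 49, 46, 47, 48, 45, 44, 44, 44, 45, 46, 47, 47, 50, 51, 49, 50, 53, 51, 51, 51, 48, 49, 46, 54, 68, 62, 45, 47, 48, 47, 49, 48, 50, 52, 52, 50, 51, 51, 47, 47, 64, 112, 141, 147, 152, 157, 158, 157, 156, 158, 160, 161, 162, 161, 159, 161, 161, 159, 158, 158, 160, 163, 161, 160, 146, 96, 62, 100, 157, 164, 162, 142, 69, 18, 18, 18, 16, 18, 17, 16, 14, 13, 13, 14]
```

```bash
python3 - <<'E'
import cv2,numpy as np
a=cv2.imread('pics/r1.png',0);b=cv2.imread('pics/r2.png',0)
for im,c0,c1,r0,r1 in((a,375,383,45,205),(b,262,268,195,320),(b,370,376,195,325)):
    p=im[r0:r1,c0:c1].mean(1).astype(int);print(r0,c0,p.tolist())
b3=cv2.resize(cv2.convertScaleAbs(b[195:325,220:420],alpha=2.5),(800,520),interpolation=cv2.INTER_CUBIC);cv2.imwrite('pics/b3.png',b3)
E
```

```text
45 375 [165, 163, 159, 160, 161, 161, 159, 160, 161, 162, 158, 121, 85, 60, 64, 73, 77, 83, 86, 90, 96, 99, 102, 98, 93, 89, 84, 82, 77, 72, 66, 55, 64, 74, 54, 54, 56, 54, 44, 39, 40, 39, 42, 43, 43, 47, 47, 45, 43, 42, 41, 39, 38, 38, 38, 34, 38, 49, 56, 54, 55, 55, 50, 38, 40, 40, 40, 43, 43, 46, 46, 45, 44, 42, 40, 41, 38, 38, 38, 33, 41, 54, 54, 53, 54, 51, 39, 39, 42, 43, 43, 44, 46, 46, 46, 45, 41, 41, 40, 41, 39, 40, 38, 47, 54, 52, 53, 52, 52, 54, 53, 53, 54, 53, 52, 52, 53, 53, 54, 53, 57, 73, 81, 80, 79, 78, 79, 77, 76, 79, 79, 61, 39, 42, 44, 45, 43, 45, 44, 47, 51, 50, 55, 69, 86, 83, 81, 85, 83, 83, 83, 84, 84, 83, 84, 83, 83, 83, 84, 82]
195 262 [52, 51, 53, 51, 52, 53, 53, 51, 53, 53, 53, 51, 49, 52, 51, 50, 48, 39, 38, 39, 42, 43, 43, 44, 46, 45, 45, 43, 42, 42, 40, 39, 43, 52, 52, 48, 35, 39, 41, 41, 42, 43, 44, 49, 46, 45, 43, 44, 43, 40, 41, 45, 58, 63, 44, 41, 41, 42, 43, 46, 46, 49, 49, 47, 47, 47, 44, 43, 53, 88, 105, 70, 38, 45, 45, 48, 61, 67, 77, 91, 103, 103, 96, 88, 85, 78, 91, 113, 111, 112, 111, 109, 109, 106, 99, 94, 91, 88, 86, 79, 75, 72, 65, 47, 27, 25, 25, 24, 25, 28, 25, 24, 24, 24, 25, 22, 24, 23, 24, 23, 24, 22, 22, 21, 21]
195 370 [116, 124, 125, 109, 49, 53, 54, 55, 52, 54, 54, 54, 56, 54, 44, 40, 50, 61, 68, 75, 81, 87, 96, 101, 102, 97, 91, 87, 83, 73, 58, 81, 119, 82, 38, 51, 60, 69, 74, 80, 86, 96, 101, 101, 95, 89, 87, 82, 83, 102, 118, 95, 33, 47, 56, 65, 71, 78, 84, 92, 100, 101, 95, 92, 89, 87, 73, 51, 49, 41, 37, 42, 42, 44, 44, 44, 46, 47, 47, 47, 38, 30, 26, 21, 21, 15, 14, 11, 9, 13, 8, 10, 10, 9, 9, 10, 9, 8, 10, 13, 10, 10, 11, 9, 13, 11, 12, 11, 9, 10, 13, 11, 14, 13, 10, 10, 10, 12, 13, 13, 12, 13, 13, 15, 11, 11, 11, 14, 12, 13]
```

View pics/b3.png

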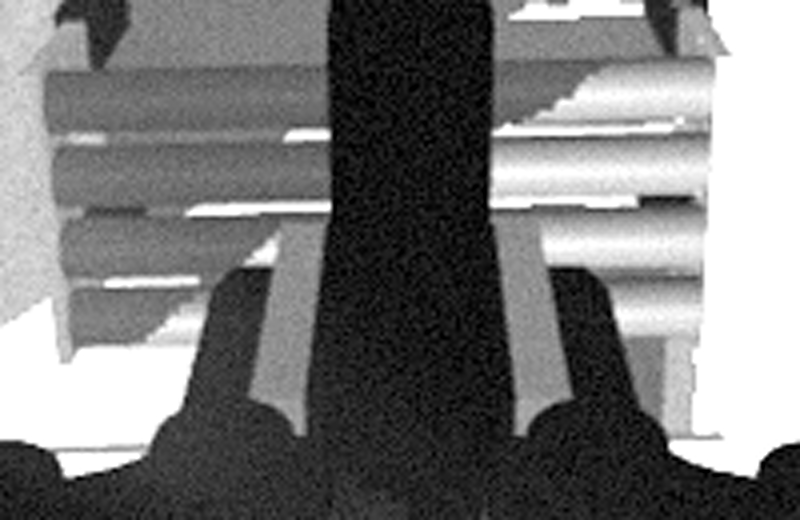

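```bash
python3 - <<'E'
from h import *
a=pickle.load(open("r1.pkl","rb"));b=pickle.load(open("r2.pkl","rb"));f=pickle.load(open("f.pkl","rb"))
def yawof(p,q,z,c):
    A,B=atz(0,p,z,c),atz(0,q,z,c);return A,np.arctan2(B[1]-A[1],B[0]-A[0])
print(yawof((235,59.7),(379,56.7),.12,a),yawof((235,85.8),(379,82.5),.12,a),yawof((265,211.5),(373,209.5),.12,b),yawof((265,230.7),(373,228.8),.12,b),yawof((265,248.7),(373,246.8),.12,b))
for psi in(.0,.02,):
    n=np.array([-np.sin(psi),np.cos(psi),0]);P=np.array([n,[0,0,1]])
    def t2(p,q):
        M=[];r=[]
        for uv,c in((p,a),(q,b)):
            o,d=ray(0,uv,c);o=P@o;d=P@d;m=np.array([-d[1],d[0]]);M.append(m);r.append(m@o)
        return np.linalg.solve(M,r)
    print(psi,"deck",t2((235,169.7),(242,308.3)),*[(k,t2((235,x),(265,y))) for k,x,y in(("R1",142.3,273.8),("R2",118.8,256),("R3",94.7,238.5),("R4",69.7,219.3))])
for z in(.14,.15,.16):print("finger",z,atz(0,(395,105),z,f),atz(0,(395,10),z,f),atz("top",(290.2,166.2),z))
E
```

```text
(array([0.47042249, 0.46382358, 0.12      ]), np.float64(0.0354915322806596)) (array([0.46865773, 0.4371394 , 0.12      ]), np.float64(0.038004550200535524)) (array([0.49437413, 0.46553063, 0.12      ]), np.float64(0.03171716253850436)) (array([0.49328132, 0.43938658, 0.12      ]), np.float64(0.031055463982128672)) (array([0.49221666, 0.41391606, 0.12      ]), np.float64(0.031375212593644966))
0.0 deck [0.35282851 0.16132103] ('R1', array([0.37408691, 0.11566095])) ('R2', array([0.40111483, 0.1159773 ])) ('R3', array([0.42768231, 0.1183739 ])) ('R4', array([0.45381371, 0.11706668]))
0.02 deck [0.3432427  0.16110298] ('R1', array([0.36494974, 0.11686843])) ('R2', array([0.39185049, 0.11715181])) ('R3', array([0.41828684, 0.11950221])) ('R4', array([0.44431158, 0.11817405]))
finger 0.14 [0.57575093 0.02769847 0.14      ] [0.56862689 0.11482521 0.14      ] [0.57210305 0.02654311 0.14      ]
finger 0.15 [0.57368923 0.02833046 0.15      ] [0.56675974 0.11307788 0.15      ] [0.57059361 0.02578642 0.15      ]
finger 0.16 [0.57162753 0.02896245 0.16      ] [0.56489259 0.11133056 0.16      ] [0.56908417 0.02502974 0.16      ]
```

Deck edge is at 0.161 and the roller tops at about 0.128, so the right notch is +14 mm: the deck edge will be at about 0.134, two notches down. Now I bring the rod in below the finger.

Request:
send_rows:
  dr:
    - [0,0,0]
    - [0,0,0]
    - [0,0,0]
    - [0,0,0]
    - [0,0,0]
    - [0,0,0]
    - [0,0,0]
    - [0,0,0]
  xyz:
    - [-5,0,0]
    - [-11,0,0]
    - [-17,0,0]
    - [-23,0,0]
    - [-29,0,0]
    - [-35,0,0]
    - [-41,0,0]
    - [-47,0,0]
  jaw: [5,5,5,5,5,5,5,5]

```text
time_s: 12.4
eef_pos: [0.5687, 0.0672, 0.3708]
eef_rot: [0.001, 0.703, 0.712, 0.0]
wrist_force: [1.1, -0.9, -2.0]
opening: 0.179
grasp_force: 59.1
```

```bash
python3 -c "
from h import *
goal([.574,-.125,.30],.033,.2)"
```

```text
t 12.4 pos [0.569 0.067 0.371] F [ 1.069 -0.932 -1.953] xyz [-19.228   0.268   7.083] dr [ 0.033  1.912 -0.19 ]
```

Request:
send_rows:
  dr:
    - [0,0,0]
    - [0,0,0]
    - [0,0.5,0]
    - [0,1,-0.1]
    - [0,1.5,-0.19]
    - [0,1.9,-0.19]
    - [0,1.9,-0.19]
    - [0,1.9,-0.19]
  xyz:
    - [-5,0,0]
    - [-11,0.1,0]
    - [-16,0.2,1]
    - [-19.2,0.27,3]
    - [-19.2,0.27,7]
    - [-19.2,0.27,11]
    - [-19.2,0.27,11]
    - [-19.2,0.27,11]
  jaw: [5,5,5,5,5,5,5,5]

```text
time_s: 13.4
eef_pos: [0.5752, -0.1227, 0.2622]
eef_rot: [-0.069, 0.692, 0.715, 0.07]
wrist_force: [0.2, -0.5, -1.9]
opening: 0.185
grasp_force: 59.1
```

```bash
python3 -c "
from h import *
goal([.574,-.125,.092],.033,.2);goal([.574,-.0526,.092],.033,.2)"
```

```text
t 13.4 pos [ 0.575 -0.123  0.262] F [ 0.154 -0.494 -1.906] xyz [-3.551 -0.199 16.644] dr [0.04  0.029 0.01 ]
t 13.4 pos [ 0.575 -0.123  0.262] F [ 0.154 -0.494 -1.906] xyz [ 3.545  0.041 18.061] dr [0.04  0.029 0.01 ]
```

Request:
send_rows:
  dr:
    - [0,0,0]
    - [0,0,0]
    - [0,0,0]
    - [0,0,0]
    - [0,0,0]
    - [0,0,0]
    - [0,0,0]
    - [0,0,0]
  xyz:
    - [-1,0,5]
    - [-2,0,10]
    - [-3.5,0,15]
    - [-3.5,-0.1,16.6]
    - [-1.5,0,17]
    - [1,0,17.5]
    - [3,0,18]
    - [3.5,0,18]
  jaw: [5,5,5,5,5,5,5,5]

```text
time_s: 14.4
eef_pos: [0.5734, -0.0506, 0.0924]
eef_rot: [-0.07, 0.691, 0.716, 0.07]
wrist_force: [-0.8, -1.1, -1.5]
opening: 0.181
grasp_force: 59.1
```

```bash
cat >> h.py <<'E'
def feel(n=6):
    F=[];P=[]
    for i in range(n):
        ctrl.camera("scene") if i else None
        o=ctrl.get_obs();F.append(o["wrist_force"]);P.append(o["eef_pos"])
    print("t",o["time_s"],"F",np.mean(F,0),"sd",np.std(F,0),"P",np.mean(P,0),"g",o["grasp_force"])
E
python3 -c "
from h import *
goal([.574,-.0526,.092],.033,.2);feel();snap('g')
im=cv2.imread('pics/g.png');cv2.imwrite('pics/g2.png',cv2.convertScaleAbs(im[0:250,170:470],alpha=1.6,beta=10))
cv2.imwrite('pics/s1.png',ctrl.camera('scene')[:,:,::-1])"
```

```text
t 14.4 pos [ 0.573 -0.051  0.092] F [-0.794 -1.147 -1.468] xyz [-0.204  0.051 -0.002] dr [0.035 0.018 0.035]
t 14.65 F [-0.384  0.044 -1.749] sd [0.368 0.761 0.532] P [ 0.573 -0.052  0.092] g 59.10198748111725
```

View pics/g2.png

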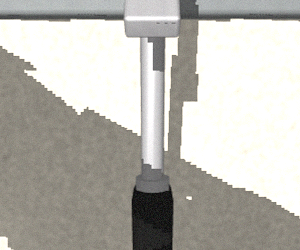

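The picture shows the finger's curled end at crop (153,20), right over the rod (column 152), so it is centred in x. Its apparent width of 57 px should give its height.

```bash
python3 -c "
from h import *
c=pickle.load(open('g.pkl','rb'));K=c['camera_matrix'];T=c['world_from_camera']
for w,wp,col,row in((.014,57,323,36),(.014,57,323,12),(.010,25,322,60)):
    D=K[0,0]*w/wp;print(T@[(col-K[0,2])/K[0,0]*D,-(row-K[1,2])/K[1,1]*D,-D,1])
g=cv2.imread('pics/g.png',0)
for r in(5,12,20,28,34,45,60): print(r,g[r,285:360].tolist())
"
```

```text
[0.57102703 0.02729534 0.16385303 1.        ]
[0.57083536 0.03313539 0.16307522 1.        ]
[0.57064851 0.03559605 0.10928014 1.        ]
5 [112, 106, 108, 108, 111, 112, 110, 109, 103, 99, 109, 118, 122, 127, 125, 128, 126, 122, 129, 126, 124, 125, 123, 121, 120, 121, 119, 125, 122, 125, 122, 126, 121, 123, 125, 123, 124, 122, 122, 124, 126, 123, 120, 121, 123, 120, 122, 123, 121, 124, 118, 127, 123, 121, 123, 125, 121, 129, 124, 129, 121, 120, 109, 106, 76, 46, 46, 46, 51, 52, 50, 50, 49, 48, 48]
12 [88, 89, 88, 88, 88, 91, 91, 88, 85, 95, 114, 116, 124, 124, 124, 122, 123, 124, 125, 124, 122, 122, 117, 124, 120, 123, 119, 125, 122, 124, 123, 122, 120, 128, 122, 124, 126, 122, 126, 124, 125, 120, 119, 121, 122, 122, 119, 119, 121, 119, 121, 126, 125, 123, 122, 129, 124, 125, 126, 125, 124, 124, 111, 107, 85, 48, 48, 46, 45, 46, 49, 49, 46, 47, 48]
20 [113, 115, 116, 120, 121, 119, 118, 116, 102, 88, 107, 115, 130, 138, 135, 139, 137, 137, 136, 134, 131, 128, 134, 131, 134, 129, 129, 128, 130, 126, 132, 132, 131, 128, 130, 131, 129, 130, 127, 127, 132, 130, 129, 127, 127, 129, 126, 
[... 783 characters left out ...]

45 [156, 156, 154, 158, 157, 160, 160, 158, 157, 161, 160, 166, 164, 162, 166, 167, 168, 170, 169, 170, 172, 166, 166, 171, 148, 98, 92, 102, 113, 121, 124, 130, 140, 152, 159, 169, 173, 141, 63, 65, 69, 62, 60, 68, 62, 58, 62, 61, 58, 61, 119, 166, 163, 163, 163, 162, 158, 161, 154, 163, 165, 161, 131, 69, 75, 77, 77, 82, 79, 82, 80, 78, 79, 80, 77]
60 [170, 167, 168, 164, 165, 163, 163, 167, 161, 167, 166, 162, 162, 162, 160, 165, 169, 170, 168, 167, 168, 168, 170, 174, 148, 96, 91, 110, 115, 119, 128, 137, 140, 148, 154, 165, 170, 138, 59, 66, 64, 60, 60, 66, 63, 62, 56, 54, 49, 77, 132, 168, 167, 166, 164, 168, 141, 75, 76, 79, 81, 79, 82, 81, 80, 75, 76, 75, 79, 73, 77, 73, 74, 75, 74]
```

Request:
send_rows:
  dr:
    - [0,0,0]
    - [0,0,0]
    - [0,0,0]
    - [0,0,0]
    - [0,0,0]
    - [0,0,0]
    - [0,0,0]
    - [0,0,0]
  xyz:
    - [0.1,0,-0.4]
    - [0.2,0,-0.8]
    - [0.3,0,-1.2]
    - [0.36,0,-1.6]
    - [0.4,0,-1.9]
    - [0.4,0,-1.96]
    - [0.4,0,-1.96]
    - [0.4,0,-1.96]
  jaw: [5,5,5,5,5,5,5,5]

```text
time_s: 15.75
eef_pos: [0.5724, -0.0524, 0.1104]
eef_rot: [-0.071, 0.692, 0.715, 0.07]
wrist_force: [-0.4, 0.3, -0.9]
opening: 0.183
grasp_force: 59.1
```

```bash
python3 -c "
from h import *
feel()"
```

```text
t 16.0 F [ 0.03375706  0.21905846 -1.54674703] sd [0.39461585 0.24024677 0.41567149] P [ 0.57247227 -0.0523464   0.11040611] g 59.10236299037933
```

Request:
send_rows:
  dr:
    - [0,0,0]
    - [0,0,0]
    - [0,0,0]
    - [0,0,0]
    - [0,0,0]
    - [0,0,0]
    - [0,0,0]
    - [0,0,0]
  xyz:
    - [0.01,0,-0.07]
    - [0.03,0,-0.13]
    - [0.04,0,-0.2]
    - [0.05,0,-0.26]
    - [0.07,0,-0.33]
    - [0.08,0,-0.39]
    - [0.08,0,-0.39]
    - [0.08,0,-0.39]
  jaw: [5,5,5,5,5,5,5,5]

```text
time_s: 17.0
eef_pos: [0.5725, -0.0524, 0.1145]
eef_rot: [-0.071, 0.692, 0.715, 0.07]
wrist_force: [-0.5, 0.1, -0.6]
opening: 0.185
grasp_force: 59.1
```

```bash
python3 -c "
from h import *
feel()"
```

```text
t 17.25 F [-0.26803051 -0.4516844  -1.34186229] sd [0.41648034 0.46889938 0.52518757] P [ 0.57252984 -0.05236168  0.1145071 ] g 59.10242199897766
```

Still free. Another 3 mm.

Request:
send_rows:
  dr:
    - [0,0,0]
    - [0,0,0]
    - [0,0,0]
    - [0,0,0]
    - [0,0,0]
    - [0,0,0]
    - [0,0,0]
    - [0,0,0]
  xyz:
    - [0.01,0,-0.05]
    - [0.02,0,-0.1]
    - [0.03,0,-0.15]
    - [0.04,0,-0.2]
    - [0.05,0,-0.25]
    - [0.06,0,-0.3]
    - [0.06,0,-0.3]
    - [0.06,0,-0.3]
  jaw: [5,5,5,5,5,5,5,5]

```text
time_s: 18.25
eef_pos: [0.5725, -0.0524, 0.1176]
eef_rot: [-0.071, 0.692, 0.715, 0.07]
wrist_force: [-0.1, -0.5, -1.6]
opening: 0.184
grasp_force: 59.1
```

```bash
python3 -c "
from h import *
feel()"
```

```text
t 18.5 F [-0.01852534 -0.18459895 -1.46262963] sd [0.51989246 0.58901646 0.30066704] P [ 0.57253828 -0.0523724   0.11758232] g 59.10231113433838
```

Request:
send_rows:
  dr:
    - [0,0,0]
    - [0,0,0]
    - [0,0,0]
    - [0,0,0]
    - [0,0,0]
    - [0,0,0]
    - [0,0,0]
    - [0,0,0]
  xyz:
    - [0.01,0,-0.05]
    - [0.02,0,-0.1]
    - [0.03,0,-0.15]
    - [0.04,0,-0.2]
    - [0.05,0,-0.25]
    - [0.05,0,-0.25]
    - [0.05,0,-0.25]
    - [0.05,0,-0.25]
  jaw: [5,5,5,5,5,5,5,5]

```text
time_s: 19.5
eef_pos: [0.5726, -0.0524, 0.1201]
eef_rot: [-0.071, 0.692, 0.715, 0.07]
wrist_force: [0.5, -0.5, -0.8]
opening: 0.187
grasp_force: 59.1
```

```bash
python3 -c "
from h import *
feel()"
```

```text
t 19.75 F [ 0.04233637 -0.28533762 -1.4933876 ] sd [0.38505803 0.52104601 0.37237317] P [ 0.57254283 -0.05237816  0.12013878] g 59.10324275493622
```

Request:
send_rows:
  dr:
    - [0,0,0]
    - [0,0,0]
    - [0,0,0]
    - [0,0,0]
    - [0,0,0]
    - [0,0,0]
    - [0,0,0]
    - [0,0,0]
  xyz:
    - [0.01,0,-0.05]
    - [0.02,0,-0.1]
    - [0.03,0,-0.15]
    - [0.04,0,-0.2]
    - [0.05,0,-0.25]
    - [0.06,0,-0.3]
    - [0.06,0,-0.3]
    - [0.06,0,-0.3]
  jaw: [5,5,5,5,5,5,5,5]

```text
time_s: 20.75
eef_pos: [0.5725, -0.0524, 0.1232]
eef_rot: [-0.071, 0.692, 0.715, 0.07]
wrist_force: [0.2, -0.2, -1.9]
opening: 0.184
grasp_force: 59.1
```

```bash
python3 -c "
from h import *
feel();print(ctrl.get_obs()['torque'])"
```

```text
t 21.0 F [-0.0176072  -0.37437491 -1.89551149] sd [0.44228731 0.31812087 0.43367477] P [ 0.57252649 -0.05240906  0.12317792] g 59.079535603523254
[-0.33834071 -0.01946465 -0.04128652]
```

Request:
send_rows:
  dr:
    - [0,0,0]
    - [0,0,0]
    - [0,0,0]
    - [0,0,0]
    - [0,0,0]
    - [0,0,0]
    - [0,0,0]
    - [0,0,0]
  xyz:
    - [0.01,0,-0.05]
    - [0.02,0,-0.1]
    - [0.03,0,-0.15]
    - [0.03,0,-0.15]
    - [0.03,0,-0.15]
    - [0.03,0,-0.15]
    - [0.03,0,-0.15]
    - [0.03,0,-0.15]
  jaw: [5,5,5,5,5,5,5,5]

```text
time_s: 22.0
eef_pos: [0.5725, -0.0524, 0.1247]
eef_rot: [-0.071, 0.692, 0.715, 0.07]
wrist_force: [0.0, -0.9, -2.5]
opening: 0.181
grasp_force: 59.0
```

```bash
sed -i 's/F=\[\];P=\[\]/F=[];P=[];Q=[]/; s/P.append(o\["eef_pos"\])/P.append(o["eef_pos"]);Q.append(o["torque"])/; s/"g",o/"tq",np.mean(Q,0),"g",o/' h.py; python3 -c "
from h import *
feel()"
```

```text
t 22.25 F [-0.07843555 -0.99538339 -3.12013356] sd [0.47111678 0.6472265  0.44039077] P [ 0.5725308  -0.05239099  0.12473174] tq [-0.56154417 -0.00565472  0.00215164] g 59.00023341178894
```

Request:
send_rows:
  dr:
    - [0,0,0]
    - [0,0,0]
    - [0,0,0]
    - [0,0,0]
    - [0,0,0]
    - [0,0,0]
    - [0,0,0]
    - [0,0,0]
  xyz:
    - [0.01,0,-0.05]
    - [0.02,0,-0.1]
    - [0.03,0,-0.15]
    - [0.04,0,-0.2]
    - [0.04,0,-0.2]
    - [0.04,0,-0.2]
    - [0.04,0,-0.2]
    - [0.04,0,-0.2]
  jaw: [5,5,5,5,5,5,5,5]

```text
time_s: 23.25
eef_pos: [0.5726, -0.0524, 0.1268]
eef_rot: [-0.071, 0.692, 0.715, 0.07]
wrist_force: [-0.5, -2.2, -3.5]
opening: 0.184
grasp_force: 58.9
```

```bash
python3 -c "
from h import *
feel(5)"
```

```text
t 23.45 F [-0.18131545 -2.04167879 -3.93414592] sd [0.41244488 0.41910417 0.526858  ] P [ 0.57252906 -0.05240935  0.12677065] tq [-0.80609465 -0.00975087 -0.01564392] g 58.91062796115875
```

```bash
python3 -c "
from h import *
snap('k0')"
```

Request:
send_rows:
  dr:
    - [0,0,0]
    - [0,0,0]
    - [0,0,0]
    - [0,0,0]
    - [0,0,0]
    - [0,0,0]
    - [0,0,0]
    - [0,0,0]
  xyz:
    - [0.01,0,-0.05]
    - [0.02,0,-0.1]
    - [0.03,0,-0.15]
    - [0.04,0,-0.2]
    - [0.04,0,-0.2]
    - [0.04,0,-0.2]
    - [0.04,0,-0.2]
    - [0.04,0,-0.2]
  jaw: [5,5,5,5,5,5,5,5]

```text
time_s: 24.5
eef_pos: [0.5725, -0.0524, 0.1288]
eef_rot: [-0.071, 0.692, 0.715, 0.07]
wrist_force: [0.8, -1.5, -4.1]
opening: 0.185
grasp_force: 58.9
```

```bash
python3 -c "
from h import *
feel(5);snap('k1')
for n in('g','k0','k1'):
    g=cv2.imread(f'pics/{n}.png',0).astype(float)
    print(n,g[0:60:2,345].astype(int).tolist());print(g[6:14,270:370].mean(0).astype(int).tolist())
"
```

```text
t 24.7 F [ 0.58462678 -1.34397671 -3.74493254] sd [0.238296   0.44593117 0.23366125] P [ 0.57251907 -0.05235745  0.12880681] tq [-0.70742027 -0.01940436 -0.01704177] g 58.906336426734924
g [122, 125, 126, 119, 119, 125, 124, 126, 139, 163, 126, 94, 107, 106, 97, 100, 92, 95, 85, 171, 160, 161, 161, 167, 162, 165, 165, 150, 79, 72]
[100, 103, 100, 101, 101, 101, 102, 101, 100, 101, 101, 102, 101, 101, 101, 100, 101, 102, 101, 101, 101, 102, 101, 94, 95, 112, 116, 122, 122, 122, 123, 124, 124, 124, 122, 122, 123, 121, 121, 121, 122, 120, 123, 122, 122, 121, 122, 123, 123, 124, 123, 124, 122, 123, 122, 123, 122, 121, 122, 122, 121, 121, 122, 118, 120, 122, 123, 122, 123, 124, 126, 124, 126, 124, 124, 122, 122, 113, 102, 81, 47, 47, 47, 48, 47, 47, 48, 47, 48, 48, 47, 47, 48, 46, 49, 47, 45, 43, 70, 99]
k0 [51, 48, 46, 47, 53, 51, 47, 51, 51, 52, 45, 52, 50, 53, 51, 44, 46, 42, 38, 66, 76, 72, 78, 77, 98, 141, 142, 137, 139, 140]
[110, 111, 111, 110, 110, 111, 110, 111, 108, 110, 109, 110, 110, 111, 111, 110, 111, 110, 109, 111, 111, 111, 107, 108, 109, 108, 109, 109, 110, 107, 108, 108,
[... 232 characters left out ...]
 48, 50, 48, 48, 49, 49, 47, 48, 48, 47, 46, 77, 107, 105, 105, 105, 104, 103, 104, 105]
k1 [51, 50, 51, 46, 52, 51, 52, 51, 41, 48, 47, 52, 47, 51, 50, 48, 48, 46, 38, 53, 74, 77, 102, 137, 134, 141, 139, 135, 124, 76]
[110, 111, 108, 111, 111, 110, 111, 110, 110, 110, 110, 108, 110, 109, 110, 111, 110, 110, 111, 110, 109, 108, 109, 108, 109, 108, 108, 108, 108, 107, 108, 110, 106, 103, 113, 136, 144, 143, 141, 140, 139, 139, 138, 135, 136, 137, 136, 136, 137, 138, 136, 137, 139, 139, 140, 139, 141, 141, 138, 135, 133, 133, 136, 137, 136, 139, 140, 143, 142, 144, 132, 105, 82, 59, 48, 49, 49, 49, 48, 47, 49, 48, 47, 49, 48, 47, 47, 48, 49, 46, 55, 86, 105, 106, 104, 104, 104, 103, 103, 105]
```

```bash
cat >> h.py <<'E'
def deck(save=None):
    # vertical carton shift in scene px against baseline
    im=ctrl.camera("scene")[:,:,1].astype(np.float32)[145:225,400:480]
    if save: np.save("d0.npy",im);return
    b=np.load("d0.npy");t=b[10:65,10:70]
    r=cv2.matchTemplate(im,t,cv2.TM_CCOEFF_NORMED);_,m,_,(x,y)=cv2.minMaxLoc(r)
    f=lambda a,b,c:0.5*(a-c)/(a-2*b+c)
    dy=y+(f(r[y-1,x],r[y,x],r[y+1,x]) if 0<y<r.shape[0]-1 else 0);dx=x+(f(r[y,x-1],r[y,x],r[y,x+1]) if 0<x<r.shape[1]-1 else 0)
    # expected px per mm from projection
    c=ctrl.calibration("scene");K=c["camera_matrix"];T=np.linalg.inv(c["world_from_camera"])
    def pr(z):
        p=T@[.57,.27,z,1];return np.array([K[0,0]*p[0]/-p[2],-K[1,1]*p[1]/-p[2]])
    v=pr(.19)-pr(.23);s=np.dot([dx-10,dy-10],v)/np.dot(v,v)*40
    print("deck sunk mm",s,"match",m,"px",dx-10,dy-10,"perp",v)
E
python3 -c "
from h import *
deck(1);deck();cur=None
s0=cv2.imread('pics/s1.png')[:,:,1].astype(np.float32)[145:225,400:480]
print(np.abs(s0-np.load('d0.npy')).mean())"
```

```text
deck sunk mm 0.03555701403720358 match 0.9976323246955872 px 0.002732277 0.010225296 perp [-3.65138759  8.67105205]
1.9139062
```

Request:
send_rows:
  dr:
    - [0,0,0]
    - [0,0,0]
    - [0,0,0]
    - [0,0,0]
    - [0,0,0]
    - [0,0,0]
    - [0,0,0]
    - [0,0,0]
  xyz:
    - [0.01,0,-0.05]
    - [0.02,0,-0.1]
    - [0.03,0,-0.15]
    - [0.04,0,-0.2]
    - [0.05,0,-0.25]
    - [0.06,0,-0.3]
    - [0.06,0,-0.3]
    - [0.06,0,-0.3]
  jaw: [5,5,5,5,5,5,5,5]

```text
time_s: 25.85
eef_pos: [0.5725, -0.0523, 0.1319]
eef_rot: [-0.071, 0.692, 0.715, 0.07]
wrist_force: [-0.2, 0.0, -3.2]
opening: 0.184
grasp_force: 58.9
```

```bash
python3 -c "
from h import *
feel(4);deck()"
```

```text
t 26.0 F [-0.12120096 -0.30458747 -3.64516405] sd [0.2334852  0.21264158 0.59189555] P [ 0.57251231 -0.05233013  0.13186889] tq [-0.58625974 -0.04608394  0.00835471] g 58.90860915184021
deck sunk mm -0.013883941296494558 match 0.9974410533905029 px 0.0063877106 -0.0008535385 perp [-3.65138759  8.67105205]
```

Request:
send_rows:
  dr:
    - [0,0,0]
    - [0,0,0]
    - [0,0,0]
    - [0,0,0]
    - [0,0,0]
    - [0,0,0]
    - [0,0,0]
    - [0,0,0]
  xyz:
    - [0.01,0,-0.05]
    - [0.02,0,-0.1]
    - [0.03,0,-0.15]
    - [0.04,0,-0.2]
    - [0.05,0,-0.25]
    - [0.05,0,-0.25]
    - [0.05,0,-0.25]
    - [0.05,0,-0.25]
  jaw: [5,5,5,5,5,5,5,5]

```text
time_s: 27.05
eef_pos: [0.5725, -0.0523, 0.1344]
eef_rot: [-0.071, 0.692, 0.715, 0.07]
wrist_force: [-0.3, 0.8, -3.4]
opening: 0.188
grasp_force: 58.9
```

```bash
python3 -c "
from h import *
feel(2);deck()"
```

```text
t 27.1 F [ 0.10960968  0.54826216 -3.57713633] sd [0.44272378 0.20444007 0.21718803] P [ 0.57249325 -0.05233502  0.13439738] tq [-0.34409547 -0.07827496 -0.02398237] g 58.899773955345154
deck sunk mm -0.006256156540460994 match 0.9974550008773804 px 0.008778572 0.0020999908 perp [-3.65138759  8.67105205]
```

Request:
send_rows:
  dr:
    - [0,0,0]
    - [0,0,0]
    - [0,0,0]
    - [0,0,0]
    - [0,0,0]
    - [0,0,0]
    - [0,0,0]
    - [0,0,0]
  xyz:
    - [0.005,0,-0.03]
    - [0.01,0,-0.06]
    - [0.015,0,-0.09]
    - [0.02,0,-0.12]
    - [0.03,0,-0.15]
    - [0.03,0,-0.15]
    - [0.03,0,-0.15]
    - [0.03,0,-0.15]
  jaw: [5,5,5,5,5,5,5,5]

```text
time_s: 28.15
eef_pos: [0.5725, -0.0524, 0.136]
eef_rot: [-0.071, 0.692, 0.715, 0.07]
wrist_force: [-0.6, 1.9, -3.8]
opening: 0.184
grasp_force: 58.9
```

```bash
python3 -c "
from h import *
feel(2);deck()"
```

```text
t 28.2 F [-0.56559067  1.40249276 -3.88937226] sd [0.04071235 0.46975644 0.12046441] P [ 0.57250389 -0.05240622  0.13594615] tq [-0.38543487 -0.00829504  0.00170682] g 58.87301981449127
deck sunk mm 0.13911505862028062 match 0.9972705245018005 px -0.013482094 0.029827118 perp [-3.65138759  8.67105205]
```

Request:
send_rows:
  dr:
    - [0,0,0]
    - [0,0,0]
    - [0,0,0]
    - [0,0,0]
    - [0,0,0]
    - [0,0,0]
    - [0,0,0]
    - [0,0,0]
  xyz:
    - [0.005,0,-0.02]
    - [0.01,0,-0.04]
    - [0.01,0,-0.06]
    - [0.015,0,-0.08]
    - [0.02,0,-0.1]
    - [0.02,0,-0.1]
    - [0.02,0,-0.1]
    - [0.02,0,-0.1]
  jaw: [5,5,5,5,5,5,5,5]

```text
time_s: 29.25
eef_pos: [0.5726, -0.0525, 0.137]
eef_rot: [-0.071, 0.692, 0.715, 0.07]
wrist_force: [-0.8, 0.2, -3.2]
opening: 0.183
grasp_force: 59.0
```

```bash
python3 -c "
from h import *
feel(2);deck()"
```

```text
t 29.3 F [-0.49406245  0.03566634 -2.71487975] sd [0.25647838 0.2046763  0.45484003] P [ 0.57257951 -0.05252897  0.13701954] tq [-0.42677875  0.02689544  0.01774634] g 59.01288986206055
deck sunk mm 4.77520864733407 match 0.9785867929458618 px -0.6874447 0.9292278 perp [-3.65138759  8.67105205]
```

Request:
send_rows:
  dr:
    - [0,0,0]
    - [0,0,0]
    - [0,0,0]
    - [0,0,0]
    - [0,0,0]
    - [0,0,0]
    - [0,0,0]
    - [0,0,0]
  xyz:
    - [0,0,0]
    - [0,0,0]
    - [0,0,0]
    - [0,0,0]
    - [0,0,0]
    - [0,0,0]
    - [0,0,0]
    - [0,0,0]
  jaw: [5,5,5,5,5,5,5,5]

```text
time_s: 30.35
eef_pos: [0.5725, -0.0524, 0.137]
eef_rot: [-0.071, 0.692, 0.715, 0.07]
wrist_force: [-0.3, -0.1, -1.9]
opening: 0.188
grasp_force: 59.0
```

```bash
python3 -c "
from h import *
deck();print(ctrl.get_obs()['time_s'])"
```

```text
deck sunk mm 13.603641710781194 match 0.9552159309387207 px -1.5542812 2.8173628 perp [-3.65138759  8.67105205]
30.4
```

Request:
send_rows:
  dr:
    - [0,0,0]
    - [0,0,0]
    - [0,0,0]
    - [0,0,0]
    - [0,0,0]
    - [0,0,0]
    - [0,0,0]
    - [0,0,0]
  xyz:
    - [0,0,0]
    - [0,0,0]
    - [0,0,0]
    - [0,0,0]
    - [-0.1,0,0.5]
    - [-0.24,0,1.2]
    - [-0.4,0,2]
    - [-0.54,0,2.7]
  jaw: [5,5,5,5,5,5,5,5]

```text
time_s: 31.4
eef_pos: [0.5723, -0.0521, 0.1086]
eef_rot: [-0.071, 0.692, 0.715, 0.07]
wrist_force: [0.3, -0.4, -1.6]
opening: 0.188
grasp_force: 59.1
```

```bash
python3 -c "
from h import *
deck();print(ctrl.get_obs()['time_s'])"
```

```text
deck sunk mm 25.334226452100722 match 0.941741406917572 px -2.0885706 5.5862103 perp [-3.65138759  8.67105205]
31.45
```

Request:
send_rows:
  dr:
    - [0,0,0]
    - [0,0,0]
    - [0,0,0]
    - [0,0,0]
    - [0,0,0]
    - [0,0,0]
    - [0,0,0]
    - [0,0,0]
  xyz:
    - [-0.2,0,1]
    - [-0.2,0,1]
    - [-0.2,0,1]
    - [-0.2,0,1]
    - [-0.2,0,1]
    - [-0.2,0,1]
    - [-0.2,0,1]
    - [-0.2,0,1]
  jaw: [5,5,5,5,5,5,5,5]

```text
time_s: 32.45
eef_pos: [0.5726, -0.0524, 0.0993]
eef_rot: [-0.071, 0.692, 0.715, 0.07]
wrist_force: [0.5, -1.0, -1.6]
opening: 0.182
grasp_force: 59.1
```

```bash
python3 -c "
from h import *
deck();feel(4);deck()"
```

```text
deck sunk mm 29.809467659582033 match 0.9374475479125977 px -3.0165296 6.3376007 perp [-3.65138759  8.67105205]
t 32.65 F [-0.17748288 -0.12279542 -1.55418184] sd [0.466539   0.62611031 0.52904453] P [ 0.57258636 -0.05234622  0.09924484] tq [-0.17393564 -0.00340688  0.02533631] g 59.12768483161926
deck sunk mm 29.796236442176042 match 0.9378281235694885 px -3.0120978 6.33609 perp [-3.65138759  8.67105205]
```

Deck has dropped 28 mm and stands still, with the rod free of the lift. Next I retract and return the rod.

Request:
send_rows:
  dr:
    - [0,0,0]
    - [0,0,0]
    - [0,0,0]
    - [0,0,0]
    - [0,-0.5,0]
    - [0,-1,0]
    - [0,-1.5,0]
    - [0,-1.9,0]
  xyz:
    - [-2,0,0.4]
    - [-5,0,1]
    - [-9,0,1]
    - [-12,0,-1]
    - [-15,-1,-4]
    - [-18,-3,-7]
    - [-20,-5,-9]
    - [-20,-6,-9]
  jaw: [5,5,5,5,5,5,5,5]

```text
time_s: 33.7
eef_pos: [0.5192, -0.2718, 0.1493]
eef_rot: [0.003, 0.696, 0.718, 0.0]
wrist_force: [0.0, 1.2, -1.9]
opening: 0.189
grasp_force: 59.1
```

```bash
python3 -c "
from h import *
goal([.4597,-.2915,.08],.1228)"
```

```text
t 33.7 pos [ 0.519 -0.272  0.149] F [ 0.025  1.187 -1.903] xyz [-1.756 -6.04   6.91 ] dr [ 0.037  0.041 -0.883]
```

Request:
send_rows:
  dr:
    - [0,0,-0.3]
    - [0,0,-0.6]
    - [0,0,-0.88]
    - [0,0.04,-0.88]
    - [0,0.04,-0.88]
    - [0,0.04,-0.88]
    - [0,0.04,-0.88]
    - [0,0.04,-0.88]
  xyz:
    - [-0.6,-2,1]
    - [-1.2,-4,3]
    - [-1.75,-6,5]
    - [-1.75,-6,7]
    - [-1.75,-6,9]
    - [-1.75,-6,10]
    - [-1.75,-6,10]
    - [-1.75,-6,10]
  jaw: [5,5,5,5,5,5,5,5]

```text
time_s: 34.7
eef_pos: [0.4611, -0.2879, 0.0483]
eef_rot: [-0.0, 0.661, 0.75, 0.002]
wrist_force: [0.5, -0.0, -1.3]
opening: 0.186
grasp_force: 59.1
```

```bash
python3 -c "
from h import *
feel(4);goal([.4597,-.2915,.0175],.1228)"
```

```text
t 34.85 F [-0.17000163 -0.15778373 -1.29442796] sd [0.50878139 0.43418267 0.13994042] P [ 0.46111328 -0.28799213  0.048469  ] tq [-0.02261862 -0.00047972 -0.00224909] g 59.14961636066437
t 34.85 pos [ 0.461 -0.288  0.049] F [-0.677  0.413 -1.119] xyz [-0.341 -0.188  3.101] dr [ 0.03  -0.026  0.027]
```

Request:
send_rows:
  dr:
    - [0,0,0]
    - [0,0,0]
    - [0,0,0]
    - [0,0,0]
    - [0,0,0]
    - [0,0,0]
    - [0,0,0]
    - [0,0,0]
  xyz:
    - [-0.3,-0.1,1]
    - [-0.3,-0.1,1.8]
    - [-0.3,-0.1,2.4]
    - [-0.3,-0.1,2.7]
    - [-0.3,-0.1,2.9]
    - [-0.3,-0.1,3]
    - [-0.3,-0.1,3]
    - [-0.3,-0.1,3]
  jaw: [5,5,5,5,5,5,5,5]

```text
time_s: 35.85
eef_pos: [0.46, -0.2906, 0.0179]
eef_rot: [-0.001, 0.661, 0.75, 0.002]
wrist_force: [-0.9, -0.7, -1.6]
opening: 0.182
grasp_force: 59.2
```

```bash
python3 -c "
from h import *
feel(4)"
```

```text
t 36.0 F [-0.36824271 -0.07109509 -1.62243164] sd [0.40680067 0.37846651 0.12964412] P [ 0.45999665 -0.29062968  0.01787429] tq [-0.01403029  0.01998131 -0.01068674] g 59.163342118263245
```

Request:
send_rows:
  dr:
    - [0,0,0]
    - [0,0,0]
    - [0,0,0]
    - [0,0,0]
    - [0,0,0]
    - [0,0,0]
    - [0,0,0]
    - [0,0,0]
  xyz:
    - [0,0,0.07]
    - [0,0,0.14]
    - [0,0,0.14]
    - [0,0,0.14]
    - [0,0,0.14]
    - [0,0,0.14]
    - [0,0,0.14]
    - [0,0,0.14]
  jaw: [5,5,5,20,25,35,45,50]

```text
time_s: 37.0
eef_pos: [0.4599, -0.2906, 0.0163]
eef_rot: [-0.001, 0.661, 0.75, 0.002]
wrist_force: [-0.1, -0.0, 0.2]
opening: 0.5
grasp_force: 0.0
```

Request:
send_rows:
  dr:
    - [0,0,0]
    - [0,0,0]
    - [0,0,0]
    - [0,0,0]
    - [0,0,0]
    - [0,0,0]
    - [0,0,0]
    - [0,0,0]
  xyz:
    - [0,0,0]
    - [0,0,0]
    - [0,0,-1]
    - [0,0,-3]
    - [0,0,-7]
    - [0,0,-12]
    - [0,0,-17]
    - [0,0,-17]
  jaw: [50,50,50,50,50,50,50,50]

```text
time_s: 38.0
eef_pos: [0.462, -0.2935, 0.1922]
eef_rot: [0.004, 0.661, 0.75, 0.002]
wrist_force: [0.2, -0.3, 0.1]
opening: 0.499
grasp_force: 0.0
```

```bash
python3 -c "
from h import *
feel(4);deck();snap('e')
g=cv2.imread('pics/e.png');m=(cv2.cvtColor(g,cv2.COLOR_BGR2GRAY)<30).astype(np.uint8);m[235:]=0
n,l,s,c=cv2.connectedComponentsWithStats(m)
print([s[i].tolist() for i in range(1,n) if s[i][4]>200])
c=pickle.load(open('e.pkl','rb'))
i=max((i for i in range(1,n)),key=lambda i:s[i][4] if 280<s[i][0]<360 else 0);x,y,w,h,_=s[i]
print(atz(0,(x+w/2,y),.028,c),atz(0,(x+w/2,y+h),.022,c))
w1=cv2.imread('pics/w1.png');print(g[130:210:10,322].tolist(),g[60:120:15,321].tolist())"
```

```text
t 38.15 F [-0.02595874  0.40234883 -0.29676185] sd [0.13690447 0.70688116 0.36341569] P [ 0.46044136 -0.29201129  0.18861957] tq [ 0.0059038   0.00822011 -0.00450666] g 0.0
deck sunk mm 29.886751816330396 match 0.9364863038063049 px -3.0246062 6.353924 perp [-3.65138759  8.67105205]
[[313, 135, 22, 84, 1645]]
[ 0.45662573 -0.25264228  0.028     ] [ 0.46716639 -0.33450733  0.022     ]
[[54, 56, 54], [9, 16, 7], [7, 9, 8], [12, 17, 14], [15, 12, 13], [2, 5, 8], [16, 11, 13], [10, 17, 13]] [[60, 58, 58], [125, 125, 123], [130, 131, 130], [49, 47, 48]]
```

```bash
python3 -c "
from bench import ctrl
print(ctrl.hand_in())"
```

```text
the job is handed in; nothing more can be done
None
```

The deck hangs still on its pawl two notches down (28 mm), about 5 mm above the roller tops by my camera measurements. The rod is back in its tray within about 2 mm of where it lay, nothing else was moved that I know of, and the job is handed in; no verdict was returned.

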